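# Clamp the loose tool ring and hang the trimming hammer in it

### The job

The metal tool ring on the fossil-preparation bench is loose on its stand: screw the black knurled nut down, clockwise seen from above and regrasping as often as needed, until it stops firmly tight and the ring arm is clamped. Then take the stubby hammer from its wooden box, lower it handle-first through the ring until its head rests on the ring, and let go. Leave the jar, the fossil block and the brush alone.

Things in the scene. Friction and masses are not known exactly. Their poses are not given: they have to be found in the camera images.
- stand: Fixed tool-ring stand: a grey foot 110 x 110 x 12 mm, a 30 mm steel post and above it an upright 16 mm threaded stud whose end stands 190 mm above the bench. Origin: on the stand's axis at bench level; z up.
- collar: Dark steel height collar fixed round the top of the post, 60 mm across, 20 mm high; its height differs from day to day by up to 4 mm. The ring arm lies on it. Origin: centre of its underside.
- washer: Steel pressure washer, 48 mm across, 6 mm thick, on the stud under the nut. It goes down with the nut but does not turn, and presses on the hub of the ring arm when the nut is tight. Origin: centre of its underside. At the start it is about 4 to 9 mm above the hub.
- nut_grip (a point): Black knurled round nut on the stud: gripping part 54 mm across, 32 mm high, on a 30 mm neck 10 mm high that stands on the washer. This point is on its axis, 18 mm above the gripping part's lower edge, 14 mm below the nut's top, 34 mm above the washer's underside. Clockwise from above screws it down, 2 mm per rad, against an even drag of about 0.25 N m. The thread holds where left.
- ring_arm: Loose ring arm, 14 mm thick, 0.7 kg: a steel hub 60 mm across with a hole round the stud, a light-alloy bar 18 mm wide along the arm's own +x, and at its end a ring 62 mm outside, 42 mm inside, its centre 120 mm from the hub's centre. It can swing about the stud until it is clamped. Origin: centre of the hub's underside; z up.
- ring_top (a point): Centre of the ring's opening, level with the ring's upper face (about 125 mm above the bench); its x axis points from the hub outwards.
- hub_top (a point): Centre of the hub's upper face, which the washer presses on. Once they meet, the nut's torque climbs with further turning, some 0.5 N m per rad: about 0.35 N m is tight enough, 0.6 N m is firm, and more does no harm.
- hammer: Stubby trimming hammer, about 0.4 kg (differs by up to 25%): dark steel head 90 mm long (own x), 26 mm wide (own y), 30 mm high, with a round wooden handle 22 mm thick and 112 mm long straight down from it. At the start it stands head up in the wooden box, its head lying on the box's rim. Origin: centre of the head's underside, where the handle begins; z up, away from the handle.
- hammer_head (a point): Point to grip on the hammer head, across its 26 mm width (own y): 24 mm above the head's underside, 6 mm below its top.
- caddy: Fixed open plywood box that holds the hammer: 60 x 60 mm, 125 mm high, walls 13 mm, opening 34 x 34 mm. Origin: centre of its underside.
- jar: Bystander: glass jar with a metal lid, 68 mm across, 85 mm high. Origin: centre of its underside.
- specimen: Bystander: stone block with a coiled fossil, 90 x 75 x 30 mm. Origin: centre of its underside.
- brush: Bystander: flat brush with a wooden handle, lying on the bench, under 30 mm high. Origin: centre of its underside.
Mind the look-alikes: they are no part of the job. There is more than one size of the hammer; the job needs the smallest. Leave any pink or red look-alike of the caddy alone.

How it is judged:
By the outcome, as a careful person would: the job done as asked, in the order asked, and still so for the second after the job is handed in, with the robot touching nothing.
It also fails if it takes over 69 s, if anything falls off the work surface, if the arm or the gripper's body presses on something with over 40 N, if the wrist force passes 120 N, or if a joint passes its speed limit or range.

### The arm

A 7-joint arm with a two-finger parallel gripper is mounted at the origin on the work surface. World frame = base frame: x ahead of the robot, y to its left, z up, the work surface at z = 0. Lengths are in m, angles in rad, forces in N, time in s.
With the tool pointing down it reaches from about 0.4 to 0.85 m from the base axis. Payload 10.4 kg.
Tool frame: the origin (TCP) lies at the very end of the fingers, on their centre line; the grasp point (between the pads) lies 19 mm behind it; x points along the fingers, y is the direction in which the jaws open and shut, and the axes are right-handed (so a half turn about x gives the same grasp; the last joint's range is limited). The gripper opens to 85 mm and grips with 20 to 120 N. Pads are 22 mm wide; open, the fingers measure 114 mm over their backs; the gripper's body (76 mm by 85 mm) begins 54 mm behind the grasp point. The pads swing forward as they close: fully open they stand 13 mm farther back than shut.
Start: joints at [1.158, 0.332, -0.065, 1.46, 0.022, 1.35, -0.088], TCP at [0.238, -0.578, 0.231] pointing down, gripper open.
Joint ranges: [-2.6, 2.6], [-0.5, 2.12], [-1.47, 1.34], [0.16, 2.42], [-1.27, 4.41], [0.06, 2.06], [-2.6, 2.6]. Speed limits (rad/s): [2.22, 2.22, 2.79, 2.79, 3.14, 3.14, 3.14].

### API

Orientations are given as a unit quaternion [x, y, z, w].
In Python, from workcell import monitor, camera, ticket, regions_of gives the robot as it stands.
- The arm moves only by the tool step_arm, never from a script. Its argument "increments" is a list of rows, each a list of 5 numbers: the finger opening in m, from 0 to 0.0854, then the shift along the world's x, y, z in m, then the turn about the world's z in rad. A call has 1 to 12 rows; each row shifts and turns the commanded pose from where the row before left it; what a row does not reach is not made up. A row lasts 1/12 s, in which the tool goes at most 41.7 mm and 7.16 degrees, less where a joint would pass 70% of its speed; a pose out of reach is approached as far as the arm can. A call with a gripper value outside its range is refused whole. The fingers move at their own pace and stop on an object; "force" is the grip in N (left out, the last holds). Time passes only in rows, so rows that do not move let the fingers close. It gives the time, the measured TCP pose, the force and the opening at its end, in the units of the state.
- monitor.get_obs(): the state, without advancing time (a new reading comes with each control period).
- camera(name): name is "scene" or "top" or "wrist"; returns a dict with "color" (420x560x3 uint8, red, green, blue), "range_z" (420x560 float32, m along the optical axis (not along the pixel's ray), 0 where there is no reading), "fx", "fy", "cx", "cy" (pixels), "cam_to_world" (4x4, takes a point from camera to world coordinates). Camera axes: x right, y up, looking along -z (the intrinsics and any distortion apply to the point x, -y, -z); pixel columns grow to the right and rows downward; lengths in m; the calibration is good to about 2 mm. A picture is of the moment at which its call begins.
- ticket.hand_in(): hands the job in, once; it reports no verdict.
Trained networks look in a picture, given as the dict that the camera call returned (one of the last four; its "shot" number tells which), for a name from the list of things; names that differ only in an ending like _2 or _b are one class to them, and where a whole thing is asked for, a point or a joint stands for the part that bears it (a point fixed in the world has none). Each returns a list of dicts, best first, with "p" (0 to 1); they miss things now and then, are a little off and sometimes report something else, mostly with a low value. They report only what shows in the picture. A call takes as long as a camera call. They do not tell look-alikes from the thing itself.
- regions_of(picture, query): "region" (420x560 bool, what is visible of it) and "centre" ([row, column] in pixels, amid what is visible of it).
The state is a dict: "clock": time; "joint_pos": joint angles; "joint_velocities": joint speeds; "tau": joint torques, N m; "position": TCP position; "ee_rot": TCP orientation; "ft_force": force on the tool from outside, world axes, zero at the start; "torque": the same for the moment, N m; "grip_width": opening from 0.0 (shut) to 1.0 (fully open).
Only numpy, scipy, OpenCV 4.12 (cv2) and the standard library are available. Lean on these libraries where they do the work, as an engineer would, in place of code of your own. Each camera call takes 0.05 s, during which the arm holds its last target. There are 200 camera calls.

## Working session

There is one attempt and no reset: what is moved stays moved. The work goes in short steps, Python scripts to look and compute and a tool call to move; the robot and the scene stay as the last step left them, time stands still between calls to the robot, and variables do not carry over. Pictures are saved under pics/ and viewed, about 8 in all and at most 12, crops included, and the job is handed in when it is done.

Besides the shell and the picture viewer there is one more tool, called by a JSON object that holds its "op" and its "data", one argument or row to a line. step_arm: Moves the arm, as the interface text tells. Its arguments: {"type":"object","properties":{"increments":{"type":"array"},"force":{"type":"number"}},"required":["increments"]}

```bash
mkdir -p pics; ls
cat > h.py <<'E'
import numpy as np, cv2
from workcell import monitor, camera, ticket, regions_of
def cloud(p):
    z=p["range_z"]; v,u=np.mgrid[0:z.shape[0],0:z.shape[1]]
    P=np.stack([(u-p["cx"])/p["fx"]*z, -(v-p["cy"])/p["fy"]*z, -z, np.ones_like(z)],-1)
    W=P@np.array(p["cam_to_world"]).T
    W[z==0]=np.nan
    return W[...,:3]
def save(n,img): cv2.imwrite(f"pics/{n}.png",img[...,::-1])
E
python3 - <<'E'
from h import *
np.set_printoptions(precision=3,suppress=True)
print(monitor.get_obs())
a=camera("scene"); b=camera("top")
print({k:v for k,v in a.items() if k not in("color","range_z")})
save("s1",a["color"]);save("t1",b["color"])
for p,n in((a,"scene"),(b,"top")):
    W=cloud(p)
    for q in["nut_grip","ring_arm","hammer","caddy","stand","jar","specimen","brush","washer"]:
        for r in regions_of(p,q)[:4]:
            w=W[r["region"]]; w=w[~np.isnan(w[:,0])]
            print(n,q,round(r["p"],2),np.round(r["centre"]),len(w),np.median(w,0) if len(w) else "",np.percentile(w,97,axis=0) if len(w) else "")
E
```

```text
pics
{'clock': 0.0, 'joint_pos': array([ 1.158,  0.333, -0.065,  1.461,  0.022,  1.35 , -0.088]), 'joint_velocities': array([ 0.001,  0.001, -0.001, -0.001,  0.   , -0.   , -0.   ]), 'tau': array([ -0.   , -62.544,   0.049, -39.159,   0.016,   0.01 ,  -0.   ]), 'position': array([ 0.237, -0.578,  0.23 ]), 'ee_rot': array([-0.694, -0.137,  0.694, -0.136]), 'ft_force': array([0.57 , 0.185, 0.215]), 'torque': array([-0.029, -0.004,  0.022]), 'grip_width': 0.9932717444616526}
{'fx': 393.2341352386322, 'fy': 393.2341352386322, 'cx': 282.6263143121333, 'cy': 212.27166588214465, 'cam_to_world': array([[ 0.244, -0.633,  0.734,  1.138],
       [ 0.97 ,  0.15 , -0.192, -0.149],
       [ 0.012,  0.759,  0.651,  0.657],
       [ 0.   ,  0.   ,  0.   ,  1.   ]]), 'shot': 1}
scene nut_grip 0.66 [206. 201.] 639 [ 0.542 -0.15   0.178] [ 0.553 -0.124  0.182]
scene nut_grip 0.52 [252. 229.] 1048 [ 0.612 -0.122  0.123] [ 0.666 -0.079  0.126]
scene hammer 0.96 [237. 370.] 2444 [0.688 0.143 0.169] [0.715 0.191 0.189]
scene hammer 0.7 [191. 333.] 527 [0.52  0.122 0.153] [0.549 0.138 0.158]
scene hammer 0.
[... 1101 characters left out ...]
 0.128 0.154] [0.541 0.141 0.159]
top caddy 0.9 [286. 263.] 1010 [0.397 0.043 0.123] [0.428 0.073 0.128]
top caddy 0.62 [232. 228.] 579 [0.501 0.112 0.123] [0.533 0.161 0.128]
top caddy 0.62 [297. 208.] 1144 [0.377 0.157 0.122] [0.408 0.184 0.128]
top stand 0.56 [227. 354.] 2410 [ 0.512 -0.133  0.013] [ 0.573 -0.092  0.184]
top jar 0.85 [152. 148.] 1058 [0.669 0.284 0.082] [0.701 0.317 0.087]
top specimen 0.67 [148. 296.] 1458 [ 0.695 -0.02   0.029] [0.739 0.017 0.038]
top brush 0.82 [158. 413.] 1161 [ 0.675 -0.286  0.017] [ 0.787 -0.259  0.022]
top brush 0.16 [234. 225.] 544 [0.501 0.112 0.123] [0.534 0.161 0.128]
top washer 0.79 [222. 362.] 630 [ 0.52  -0.141  0.18 ] [ 0.546 -0.12   0.183]
```

Run:
```python
from h import *
a=cv2.imread("pics/s1.png");b=cv2.imread("pics/t1.png")
cv2.imwrite("pics/both.png",np.vstack([cv2.resize(a[110:390,90:490],(560,392)) ,cv2.resize(b[90:340,120:450],(264,200)) if 0 else cv2.resize(b[90:340,120:450],(560,200*2))])[:800])
cv2.imwrite("pics/s1b.png",cv2.resize(a[110:390,90:490],(800,560)))
```

```text
(no output)
```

View pics/s1b.png

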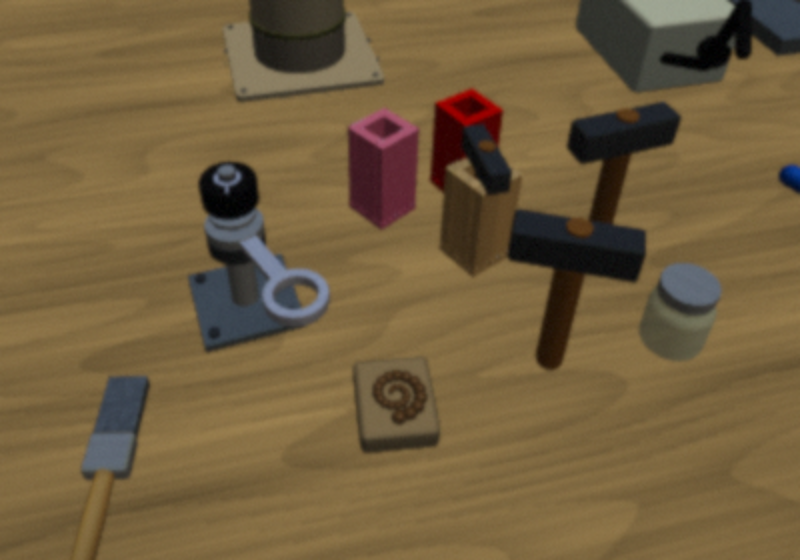

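View pics/t1.png

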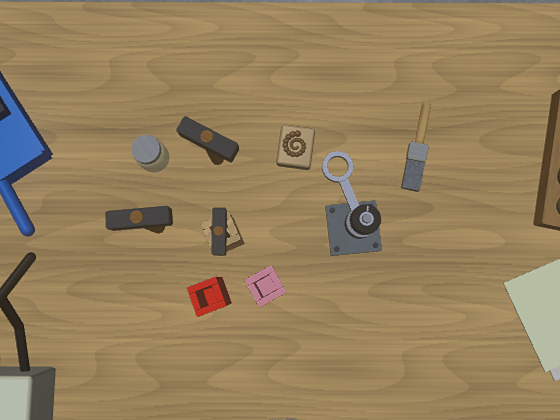

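The scene picture (crop offset 90,110, ×2) shows three hammers:
- small, in the wooden box at scene px (333,191)
- two large, at (370,237) and (397,180)

The small hammer is the only one standing in the wooden caddy and has the lowest head (0.158 m). The pink and red boxes at (283,192) and (318,172) are decoys. The nut is at (201,206) and the ring points away from the robot.

```bash
cat >> h.py <<'E'
from scipy.optimize import least_squares
def circ(xy,r=None):
    c0=xy.mean(0)
    f=(lambda p:np.hypot(*(xy-p[:2]).T)-(r if r else p[2]))
    s=least_squares(f,[*c0]+([] if r else [0.03]),loss="soft_l1",f_scale=.001)
    return s.x, np.sqrt(np.mean(s.fun**2))
def near(W,c,r,z0,z1):
    w=W.reshape(-1,3); m=(np.hypot(w[:,0]-c[0],w[:,1]-c[1])<r)&(w[:,2]>z0)&(w[:,2]<z1); return w[m]
def rect(w):
    (c,s,a)=cv2.minAreaRect((w[:,:2]*1000).astype(np.float32)); return np.round(c,1),np.round(s,1),round(a,1)
E
python3 - <<'E'
from h import *
from scipy.spatial.transform import Rotation as R
np.set_printoptions(precision=4,suppress=True)
o=monitor.get_obs(); print(R.from_quat(o["ee_rot"]).as_matrix())
for n in("scene","top"):
    p=camera(n);W=cloud(p)
    w=near(W,(.53,-.146),.05,.165,.2); print(n,"nut",rect(w),np.percentile(w[:,2],[5,25,50,75,95,100]))
    t=near(W,(.53,-.146),.05,.176,.186); print(" top",rect(t),np.median(t,0))
    s=near(W,(.53,-.146),.05,.187,.2); print(" stud",len(s),s.mean(0) if len(s) else "")
    q=near(W,(.65,-.09),.055,.115,.13); print(" ring",circ(q[:,:2]),rect(q),np.median(q[:,2]))
    h=near(W,(.5,.128),.07,.145,.165); print(" ham",rect(h),np.median(h,0))
    d=near(W,(.5,.128),.09,.118,.13); print(" caddy",rect(d),np.median(d,0))
p=camera("wrist"); save("w0",p["color"]); print(p["cam_to_world"])
E
```

```text
[[ 0.      0.38   -0.925 ]
 [-0.0001 -0.925  -0.38  ]
 [-1.      0.0001  0.    ]]
scene nut (array([ 526.8, -147.9]), array([54.2, 54.4]), 61.3) [0.1673 0.1763 0.1806 0.1815 0.1899 0.1923]
 top (array([ 526. , -148.4]), array([52.7, 53.5]), 61.3) [ 0.5324 -0.1487  0.1808]
 stud 42 [ 0.5264 -0.1482  0.1901]
 ring (array([ 0.6393, -0.1035,  0.0265]), np.float64(0.003707618077817116)) (array([ 636.3, -103.5]), array([61.9, 62.4]), 64.5) 0.12343726747996264
 ham (array([505. , 126.9]), array([92.5, 26.6]), 1.1) [0.5119 0.1245 0.1545]
 caddy (array([481.7, 122.9]), array([137.5,  72.2]), 8.9) [0.5125 0.1101 0.1245]
top nut (array([ 522.2, -145.4]), array([55.2, 54.1]), 72.7) [0.1758 0.1786 0.1799 0.1817 0.1894 0.1938]
 top (array([ 522.7, -145.3]), array([54.6, 53. ]), 46.2) [ 0.5215 -0.1445  0.1799]
 stud 64 [ 0.5227 -0.1452  0.19  ]
 ring (array([ 0.6322, -0.0999,  0.0265]), np.float64(0.0033158641749500067)) (array([ 633., -100.]), array([61. , 60.5]), 67.0) 0.12300238791915441
 ham (array([500.6, 130.2]), array([87.6, 26.5]), 0.4) [0.4999 0.1294 0.1543]
 caddy (array([476. , 123.2]), array([123.6,  69.3]), 11.9) [0.503  0.1155 0.1242]
[[ 0.3797  0.8823  0.2781  0.3068]
 [-0.9251  0.3621  0.114  -0.5481]
 [-0.0002 -0.3006  0.9538  0.3731]
 [ 0.      0.      0.      1.    ]]
```

{"op": "step_arm", "data": {
  "increments": [
    [0.085,0.012,0.018,0.004,0.12],
    [0.085,0.012,0.018,0.004,0.12],
    [0.085,0.012,0.018,0.004,0.12],
    [0.085,0.012,0.018,0.004,0.12],
    [0.085,0.012,0.018,0.004,0.12],
    [0.085,0.012,0.018,0.004,0.12],
    [0.085,0.012,0.018,0.004,0.12],
    [0.085,0.012,0.018,0.004,0.12],
    [0.085,0.012,0.018,0.004,0.12],
    [0.085,0.012,0.018,0.004,0.12],
    [0.085,0.012,0.018,0,0.12],
    [0.085,0.012,0.018,0,0.12]
  ],
  "force": 100
}}

```text
clock: 2.15
position: [0.3821, -0.3613, 0.2718]
ee_rot: [0.43, 0.561, -0.43, 0.562]
ft_force: [-0.0, -0.2, 0.5]
grip_width: 0.995
```

```bash
python3 -c "
from h import *
print(monitor.get_obs()['joint_pos'])"
```

```text
[ 1.01320985  0.11506661 -0.37067421  1.64411244  0.04248129  1.38949521
  0.90199731]
```

{"op": "step_arm", "data": {
  "increments": [
    [0.085,0.012,0.018,0,0.12],
    [0.085,0.012,0.018,0,0.12],
    [0.085,0.012,0.018,0,0.12],
    [0.085,0.012,0.018,0,0.12],
    [0.085,0.012,0.018,0,0.12],
    [0.085,0.012,0.018,0,0.12],
    [0.085,0.012,0.018,0,0.12],
    [0.085,0.012,0.018,0,0.12],
    [0.085,0.012,0.018,0,0.12],
    [0.085,0.012,0.018,0,0.12],
    [0.085,0.012,0.018,0,0.12],
    [0.085,0.0105,0.016,0,0.12]
  ]
}}

```text
clock: 3.15
position: [0.5247, -0.1468, 0.2715]
ee_rot: [-0.048, 0.705, 0.048, 0.706]
ft_force: [-0.1, -0.6, -0.2]
grip_width: 0.992
```

Run:
```python
from h import *
np.set_printoptions(precision=4,suppress=True)
o=monitor.get_obs(); print(o['joint_pos'],o["position"])
p=camera("wrist"); save("w1",p["color"]);W=cloud(p)
for r in regions_of(p,"nut_grip")[:2]: print(r["p"],r["centre"])
w=near(W,(.5245,-.147),.06,.15,.2); print("nut",len(w),rect(w))
t=near(W,(.5245,-.147),.06,.177,.186); print(rect(t),np.median(t[:,2]))
s=near(W,(.5245,-.147),.05,.187,.2); print(" stud",len(s),s.mean(0) if len(s) else "")
```

```text
[ 0.7737  0.1933 -0.6644  1.5852  0.1203  1.4043  1.8039] [ 0.5247 -0.1468  0.2715]
0.62 [206.9, 274.0]
nut 4896 (array([ 522.8, -146.7]), array([55.5, 55.2]), 78.5)
(array([ 523. , -146.8]), array([54.6, 55.1]), 43.1) 0.1798298917734491
 stud 432 [ 0.5228 -0.1467  0.1892]
```

View pics/w1.png

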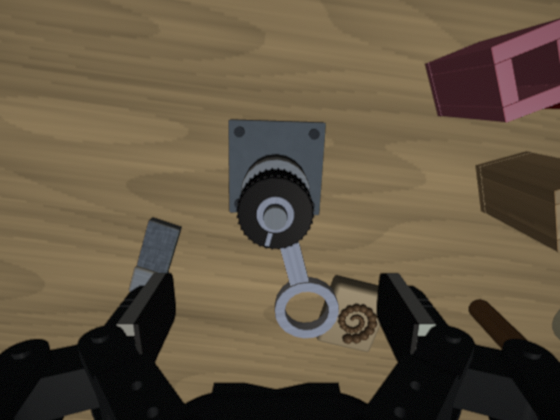

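The wrist picture shows the nut centred at px (274,207), between the fingers, with the ring at (306,307). The three cameras agree to about 3 mm on the nut axis: (0.524, -0.147).

{"op": "step_arm", "data": {
  "increments": [
    [0.085,-0.001,0,-0.021,0.1],
    [0.085,0,0,-0.021,0.1],
    [0.085,0,0,-0.021,0.1],
    [0.085,0,0,-0.021,0.1],
    [0.085,0,0,-0.021,0.1],
    [0.085,0,0,-0.02,0.1],
    [0.085,0,0,-0.0035,0],
    [0.05,0,0,0,0],
    [0.05,0,0,0,0],
    [0.05,0,0,0,0],
    [0.05,0,0,0,0],
    [0.05,0,0,0,0]
  ],
  "force": 100
}}

```text
clock: 4.25
position: [0.5238, -0.1484, 0.1448]
ee_rot: [-0.252, 0.661, 0.25, 0.661]
ft_force: [-2.4, -0.3, 5.7]
grip_width: 0.616
```

Run:
```python
from h import *
np.set_printoptions(precision=4,suppress=True)
o=monitor.get_obs(); print(o['joint_pos'],o["position"],o["ft_force"],o["torque"],o["grip_width"]*.0854)
```

```text
[ 0.8097  0.3014 -0.717   1.7564  0.2153  1.1617  2.3258] [ 0.5238 -0.1484  0.1448] [-2.3553 -0.3135  5.6768] [ 0.088   0.537  -0.0301] 0.0526091493758757
```

{"op": "step_arm", "data": {
  "increments": [
    [0.05,0,0,-0.0002,-0.12],
    [0.05,0,0,-0.0002,-0.12],
    [0.05,0,0,-0.0003,-0.12],
    [0.05,0,0,-0.0002,-0.12],
    [0.05,0,0,-0.0002,-0.12],
    [0.05,0,0,-0.0003,-0.12],
    [0.05,0,0,-0.0002,-0.12],
    [0.05,0,0,-0.0002,-0.12],
    [0.05,0,0,-0.0003,-0.12],
    [0.05,0,0,-0.0002,-0.12],
    [0.05,0,0,-0.0002,-0.12],
    [0.05,0,0,-0.0003,-0.12]
  ]
}}

```text
clock: 5.25
position: [0.5237, -0.1467, 0.1419]
ee_rot: [0.249, 0.662, -0.248, 0.662]
ft_force: [-2.8, 6.3, 4.7]
grip_width: 0.613
```

```bash
cat > st.py <<'E'
from h import *
from scipy.spatial.transform import Rotation as R
np.set_printoptions(precision=4,suppress=True)
o=monitor.get_obs(); y=R.from_quat(o["ee_rot"]).as_matrix()[:,1]
print(o['joint_pos'],o["position"],"F",o["ft_force"],"T",o["torque"],"w",o["grip_width"]*.0854,"yaw",np.arctan2(y[1],y[0]),"tau",o["tau"])
E
python3 st.py
```

```text
[ 0.6411  0.2669 -0.5174  1.7683  0.1428  1.1423  0.9324] [ 0.5237 -0.1467  0.1419] F [-2.7967  6.318   4.7306] T [1.1919 0.6651 0.2941] w 0.05233963901835817 yaw 0.8528324434814955 tau [  4.025  -48.5714  -2.1201 -36.0612   1.6466  -1.1626   2.6757]
```

{"op": "step_arm", "data": {
  "increments": [
    [0.05,0,0,-0.0002,-0.12],
    [0.05,0,0,-0.0002,-0.12],
    [0.05,0,0,-0.0003,-0.12],
    [0.05,0,0,-0.0002,-0.12],
    [0.05,0,0,-0.0002,-0.12],
    [0.05,0,0,-0.0003,-0.12],
    [0.05,0,0,-0.0002,-0.12],
    [0.05,0,0,-0.0002,-0.12],
    [0.05,0,0,-0.0003,-0.12],
    [0.05,0,0,-0.0002,-0.12],
    [0.05,0,0,-0.0002,-0.12],
    [0.05,0,0,-0.0003,-0.12]
  ]
}}

```text
clock: 6.25
position: [0.5254, -0.1463, 0.1392]
ee_rot: [0.625, 0.334, -0.621, 0.335]
ft_force: [7.6, 4.2, -1.3]
grip_width: 0.612
```

```bash
python3 st.py
```

```text
[ 0.4883  0.2482 -0.341   1.7783  0.0891  1.1252 -0.4675] [ 0.5254 -0.1463  0.1392] F [ 7.5769  4.2251 -1.3439] T [ 1.0244 -1.3541  0.2558] w 0.05229115035593007 yaw -0.5864465736812098 tau [  4.829  -52.7746   0.2736 -34.157    1.5941   1.9491   2.6737]
```

{"op": "step_arm", "data": {
  "increments": [
    [0.05,0,0,-0.0002,-0.12],
    [0.05,0,0,-0.0002,-0.12],
    [0.05,0,0,-0.0003,-0.12],
    [0.05,0,0,-0.0002,-0.12],
    [0.05,0,0,-0.0002,-0.12],
    [0.05,0,0,-0.0003,-0.12],
    [0.05,0,0,-0.0002,-0.12],
    [0.05,0,0,-0.0002,-0.12],
    [0.05,0,0,-0.0003,-0.12],
    [0.05,0,0,-0.0002,-0.12],
    [0.05,0,0,-0.0002,-0.12],
    [0.05,0,0,-0.0003,-0.12]
  ]
}}

```text
clock: 7.25
position: [0.5259, -0.1481, 0.1364]
ee_rot: [0.691, -0.16, -0.686, -0.16]
ft_force: [8.3, -1.7, -3.0]
grip_width: 0.611
```

```bash
python3 st.py
```

```text
[ 0.3452  0.2377 -0.1753  1.7882  0.0455  1.1127 -1.8728] [ 0.5259 -0.1481  0.1364] F [ 8.3089 -1.7428 -3.0338] T [-0.2981 -1.8933  0.3238] w 0.05214549854914822 yaw -2.027681265510781 tau [  2.0007 -53.6998  -1.0181 -32.6098  -0.0481   3.0488   2.6575]
```

{"op": "step_arm", "data": {
  "increments": [
    [0.05,0,0,-0.0002,-0.12],
    [0.05,0,0,-0.0002,-0.12],
    [0.05,0,0,-0.0003,-0.12],
    [0.05,0,0,-0.0002,-0.12],
    [0.05,0,0,-0.0002,-0.1]
  ]
}}

```text
clock: 7.67
position: [0.5255, -0.1487, 0.1362]
ee_rot: [0.616, -0.35, -0.612, -0.351]
ft_force: [3.2, -1.4, 8.0]
grip_width: 0.609
```

```bash
python3 st.py
```

```text
[ 0.2888  0.2339 -0.1103  1.7918  0.0292  1.111  -2.4395] [ 0.5255 -0.1487  0.1362] F [ 3.2121 -1.3891  7.9774] T [-0.4011 -0.3351  0.5447] w 0.05197552410610067 yaw -2.6081656911494755 tau [  0.6389 -48.7622  -1.1798 -31.7811  -0.7136   0.728    1.4605]
```

{"op": "step_arm", "data": {
  "increments": [
    [0.085,0,0,0,0],
    [0.085,0,0,0,0],
    [0.085,0,0,0,0],
    [0.085,0,0,0,0.12],
    [0.085,0,0,0,0.12],
    [0.085,0,0,0,0.12],
    [0.085,0,0,0,0.12],
    [0.085,0,0,0,0.12],
    [0.085,0,0,0,0.12],
    [0.085,0,0,0,0.12],
    [0.085,0,0,0,0.12],
    [0.085,0,0,0,0.12]
  ]
}}

```text
clock: 8.67
position: [0.5229, -0.1481, 0.1335]
ee_rot: [-0.707, -0.02, 0.707, -0.02]
ft_force: [0.0, -0.6, -0.2]
grip_width: 0.996
```

{"op": "step_arm", "data": {
  "increments": [
    [0.085,0,0,0,0.12],
    [0.085,0,0,0,0.12],
    [0.085,0,0,0,0.12],
    [0.085,0,0,0,0.12],
    [0.085,0,0,0,0.12],
    [0.085,0,0,0,0.12],
    [0.085,0,0,0,0],
    [0.05,0,0,0,0],
    [0.05,0,0,0,0],
    [0.05,0,0,0,0],
    [0.05,0,0,0,0],
    [0.05,0,0,0,0]
  ]
}}

```text
clock: 9.67
position: [0.5235, -0.1486, 0.1341]
ee_rot: [0.656, 0.264, -0.655, 0.265]
ft_force: [-1.1, -1.8, 4.4]
grip_width: 0.611
```

{"op": "step_arm", "data": {
  "increments": [
    [0.05,0,0,-0.0002,-0.12],
    [0.05,0,0,-0.0002,-0.12],
    [0.05,0,0,-0.0002,-0.12],
    [0.05,0,0,-0.0002,-0.12],
    [0.05,0,0,-0.0002,-0.12]
  ]
}}

```text
clock: 10.08
position: [0.5232, -0.1478, 0.1339]
ee_rot: [0.705, 0.058, -0.705, 0.058]
ft_force: [-8.3, 2.6, 16.7]
grip_width: 0.611
```

```bash
python3 st.py
```

```text
[ 0.4059  0.2441 -0.2446  1.7889  0.0656  1.1159 -1.2675] [ 0.5232 -0.1478  0.1339] F [-8.3214  2.6158 16.6827] T [0.5419 1.6827 0.7783] w 0.052185324425523004 yaw -1.4069459851105655 tau [  2.0707 -44.1278  -0.937  -32.9948   0.1841  -2.7398   2.1484]
```

{"op": "step_arm", "data": {
  "increments": [
    [0.05,0,0,0,-0.12],
    [0.05,0,0,0,-0.12],
    [0.05,0,0,0,-0.12],
    [0.05,0,0,0,-0.12],
    [0.05,0,0,0,-0.12],
    [0.05,0,0,0,-0.12]
  ]
}}

```text
clock: 10.58
position: [0.5234, -0.1467, 0.1339]
ee_rot: [0.68, -0.193, -0.68, -0.194]
ft_force: [-6.3, 5.2, 14.4]
grip_width: 0.61
```

```bash
python3 st.py
```

```text
[ 0.3336  0.2383 -0.1637  1.793   0.0422  1.1132 -1.9696] [ 0.5234 -0.1467  0.1339] F [-6.329   5.2371 14.4254] T [1.0307 1.3093 1.1396] w 0.05208511064738414 yaw -2.1253719868121976 tau [  4.1189 -45.6479   1.7561 -33.5429   0.8252  -2.2304   1.8218]
```

{"op": "step_arm", "data": {
  "increments": [
    [0.085,0,0,0,0],
    [0.085,0,0,0,0],
    [0.085,0,0,0,0],
    [0.085,0,0,0.02,0],
    [0.085,0,0,0.03,0],
    [0.085,0,0,0.03,0],
    [0.085,0,0,0.03,0],
    [0.085,0,0,0.027,0],
    [0.085,0,0,0,0]
  ]
}}

```text
clock: 11.33
position: [0.525, -0.1488, 0.275]
ee_rot: [0.683, -0.192, -0.678, -0.192]
ft_force: [0.9, -0.5, -0.5]
grip_width: 0.996
```

{"op": "step_arm", "data": {
  "increments": [
    [0.085,-0.0018,0.023,0,0.046],
    [0.085,-0.0018,0.023,0,0.046],
    [0.085,-0.0018,0.023,0,0.046],
    [0.085,-0.0018,0.023,0,0.046],
    [0.085,-0.0018,0.023,0,0.046],
    [0.085,-0.0018,0.023,0,0.046],
    [0.085,-0.0018,0.023,0,0.046],
    [0.085,-0.0018,0.023,0,0.046],
    [0.085,-0.0018,0.023,0,0.046],
    [0.085,-0.0018,0.023,0,0.046],
    [0.085,-0.0018,0.023,0,0.046],
    [0.085,-0.0018,0.022,0,0.046]
  ]
}}

```text
clock: 12.33
position: [0.5011, 0.1293, 0.2694]
ee_rot: [0.707, 0.002, -0.707, 0.002]
ft_force: [0.4, -0.2, -0.3]
grip_width: 0.995
```

```bash
python3 st.py
python3 - <<'E'
from h import *
np.set_printoptions(precision=4,suppress=True)
for n in("wrist","top","scene"):
    p=camera(n);W=cloud(p)
    if n!="scene": save(n+"2",p["color"])
    h=near(W,(.502,.128),.07,.15,.165); print(n,"ham",len(h)and rect(h),np.median(h[:,2]))
    w=near(W,(.524,-.147),.05,.155,.183); print(" nut",len(w)and rect(w),np.median(w[:,2]))
    q=near(W,(.636,-.102),.055,.115,.13); print(" ring",len(q)and rect(q),np.median(q[:,2]))
    for r in regions_of(p,"hammer")[:3]:
        w=W[r["region"]]; w=w[w[:,2]>.14]; print("  ",r["p"],r["centre"],len(w) and rect(w))
a=cv2.imread("pics/top2.png");b=cv2.imread("pics/wrist2.png")
cv2.imwrite("pics/c2.png",np.hstack([cv2.resize(b,(400,300)),cv2.resize(a[130:280,180:380],(400,300))]))
E
```

```text
[ 0.0567  0.1019 -0.4248  1.6649  0.0426  1.3839 -1.9381] [0.5011 0.1293 0.2694] F [ 0.4017 -0.226  -0.3266] T [ 0.0061 -0.0026 -0.0269] w 0.08494188892084936 yaw -1.5641106132320952 tau [  2.3807 -45.7117  -0.4342 -38.7357  -0.1489   0.0576  -0.0357]
wrist ham (array([501.5, 129.6]), array([26. , 89.5]), 89.7) 0.15430592323376524
 nut 0 nan
 ring (array([625. , -76.4]), array([46.4, 11.8]), 18.4) 0.12211230119584465
   0.94 [196.2, 279.4] (array([501.5, 129.7]), array([25.6, 89.5]), 89.4)
   0.78 [5.5, 262.4] (array([635.9, 112.3]), array([12.2,  2.3]), 77.5)
   0.55 [173.7, 80.1] (array([523.3, 274.4]), array([ 34.4, 114.3]), 5.4)
top ham (array([542.6, 117.6]), array([0., 0.]), 0.0) 0.15195177635925172
 nut (array([ 522.5, -145.1]), array([53.5, 54.7]), 79.6) 0.17131938289527193
 ring (array([623.6, -99.2]), array([60.1, 80.8]), 86.7) 0.1226921914775172
   0.74 [140.7, 215.0] (array([648.6, 133.1]), array([176.2,  79.9]), 35.5)
   0.47 [220.5, 111.6] (array([517.5, 323.7]), array([33.5, 25.2]), 0.9)
   0.33 [228.4, 355.3] (array([ 522.6, -144.4]), array([55.6, 52.8]), 16.8)
scene ham (array([504.7, 126.9]), array([92.9, 26.1]), 0.7) 0.15468147492996825
 nut (array([ 526.4, -148.2]), array([54.9, 54.7]), 83.2) 0.1717824038789611
 ring (array([ 629.9, -111.3]), array([83.4, 61.8]), 48.8) 0.1231250372855962
   0.88 [190.2, 331.4] (array([504.7, 126.7]), array([92.9, 26.6]), 0.7)
   0.88 [178.4, 398.1] (array([564.6, 229.2]), array([ 91.9, 224.7]), 40.5)
   0.84 [238.7, 370.2] (array([678.7, 149.1]), array([115.5,  35.9]), 62.2)
  return _methods._mean(a, axis=axis, dtype=dtype,
  ret = ret.dtype.type(ret / rcount)
```

View pics/c2.png

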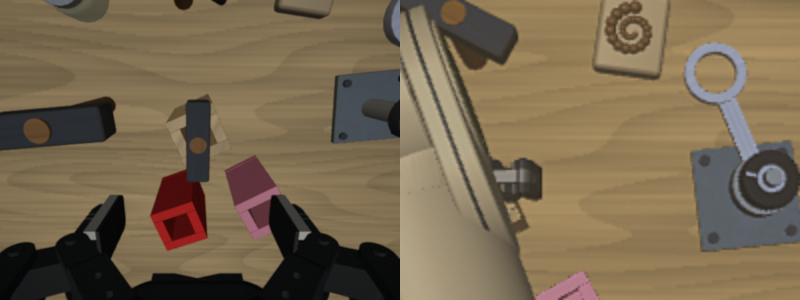

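The two-part picture shows the small hammer at wrist crop px (197,140), lying across the wooden box and centred between the fingers. The big hammer on the left and the pink and red boxes below are clear of it. In the top crop the nut sits low on the stud and the ring at (715,72) hasn't moved. I'm descending to the small hammer.

{"op": "step_arm", "data": {
  "increments": [
    [0.065,0.001,0,-0.025,0],
    [0.065,0,0,-0.025,0],
    [0.065,0,0,-0.025,0],
    [0.065,0,0,-0.025,0],
    [0.065,0,0,-0.02,0],
    [0.065,0,0,-0.012,0],
    [0.065,0,0,-0.007,0],
    [0.02,0,0,0,0],
    [0.02,0,0,0,0],
    [0.02,0,0,0,0],
    [0.02,0,0,0,0],
    [0.02,0,0,0,0]
  ],
  "force": 80
}}

```text
clock: 13.63
position: [0.5034, 0.1275, 0.1321]
ee_rot: [0.708, 0.001, -0.706, 0.0]
ft_force: [-2.0, 1.2, 6.4]
grip_width: 0.288
```

```bash
python3 st.py
```

```text
[ 0.0455  0.2102 -0.4228  1.8454  0.0965  1.103  -1.9811] [0.5034 0.1275 0.1321] F [-2.0232  1.2362  6.3841] T [0.2035 0.3127 0.0114] w 0.024585390642809585 yaw -1.568842816458133 tau [  0.5986 -45.1462  -1.938  -33.4607   0.4112  -0.2588   0.02  ]
```

{"op": "step_arm", "data": {
  "increments": [
    [0.02,0,0,0.008,0],
    [0.02,0,0,0.012,0],
    [0.02,0,0,0.015,0],
    [0.02,0,0,0.015,0],
    [0.02,0,0,0.015,0],
    [0.02,0,0,0.015,0],
    [0.02,0,0,0.015,0],
    [0.02,0,0,0.015,0],
    [0.02,0,0,0.015,0],
    [0.02,0,0,0.015,0],
    [0.02,0,0,0.012,0],
    [0.02,0,0,0.008,0]
  ]
}}

```text
clock: 14.63
position: [0.5026, 0.1269, 0.2923]
ee_rot: [0.708, 0.001, -0.707, 0.001]
ft_force: [-0.2, -0.3, -4.9]
grip_width: 0.288
```

```bash
python3 st.py;  python3 - <<'E'
from h import *
np.set_printoptions(precision=4,suppress=True)
p=camera("scene");W=cloud(p)
save("s3",p["color"][130:340,130:430])
h=near(W,(.502,.128),.08,.26,.31); print("head",rect(h),np.percentile(h[:,2],[2,50,98]))
c=near(W,(.502,.128),.04,.17,.26); print("handle",len(c),rect(c) if len(c) else "", c[:,2].min() if len(c) else "")
for z in np.arange(.14,.27,.02):
    k=near(W,(.502,.128),.03,z,z+.02); print(round(z,2),len(k),k.mean(0) if len(k) else "")
q=near(W,(.65,-.10),.08,.115,.13); q=q[q[:,0]-.636>-.4*(q[:,1]+.102)-.033]
print("ring",circ(q[:,:2]),rect(q),np.median(q[:,2]))
E
```

```text
[ 0.0601  0.0934 -0.4219  1.6258  0.039   1.4291 -1.9346] [0.5026 0.1269 0.2923] F [-0.219  -0.3413 -4.9281] T [ 0.0542 -0.0429 -0.0561] w 0.024571815834087685 yaw -1.5689654271457785 tau [  0.1058 -45.9086  -1.2966 -41.2034   0.0321  -0.121    0.0002]
head (array([507.6, 124.3]), array([51.8, 84.2]), 71.2) [0.2616 0.2975 0.3095]
handle 379 (array([508.2, 122.9]), array([22. , 13.3]), 59.9) 0.1743892212186316
0.14 0 
0.16 20 [0.5093 0.1222 0.1774]
0.18 85 [0.5104 0.1228 0.1903]
0.2 83 [0.5105 0.123  0.2101]
0.22 94 [0.5104 0.1229 0.2301]
0.24 97 [0.5102 0.1229 0.2501]
0.26 66 [0.5096 0.1204 0.2679]
ring (array([ 0.6395, -0.1033,  0.0263]), np.float64(0.003041891980240215)) (array([ 637.4, -102.8]), array([60.6, 61.3]), 78.2) 0.12350012956509182
```

View pics/s3.png

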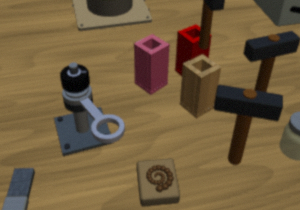

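The small hammer is lifted out vertically at crop px (207,20) and the wooden box at (200,85) is empty. Next I'll get the handle-to-ring offset from one camera, so its bias cancels.

Run:
```python
from h import *
np.set_printoptions(precision=4,suppress=True)
p=camera("scene");W=cloud(p)
c=near(W,(.507,.124),.03,.18,.25); 
s=least_squares(lambda x:np.hypot(*(c[:,:2]-x).T)-.011,[.507,.124],loss="soft_l1",f_scale=.001); print("handle",s.x)
s=least_squares(lambda x:np.hypot(*(c[:,:2]-x[:2]).T)-x[2],[.507,.124,.011],loss="soft_l1",f_scale=.001); print("free r",s.x)
def ring(W):
    q=near(W,(.638,-.102),.04,.119,.13)[:,:2]
    # centre = maximise points within annulus 21..31
    best=max(((np.sum((abs(np.hypot(*(q-(x,y)).T)-.026)<.0048)),x,y) for x in np.arange(.625,.65,.0005) for y in np.arange(-.115,-.09,.0005)))
    L=[(x,y) for x in np.arange(.625,.65,.0005) for y in np.arange(-.115,-.09,.0005) if np.sum((abs(np.hypot(*(q-(x,y)).T)-.026)<.0048))>=best[0]-3]
    return len(q),best,np.mean(L,0)
print("ring scene",ring(W)); print("ring top",ring(cloud(camera("top"))))
```

```text
handle [0.5029 0.1264]
free r [0.5035 0.1262 0.0105]
ring scene (447, (np.int64(399), np.float64(0.6374999999999986), np.float64(-0.103)), array([ 0.6372, -0.103 ]))
ring top (432, (np.int64(387), np.float64(0.6329999999999991), np.float64(-0.10049999999999999)), array([ 0.6329, -0.0999]))
```

{"op": "step_arm", "data": {
  "increments": [
    [0.02,0.006,-0.014,0,0],
    [0.02,0.01,-0.02,0,0],
    [0.02,0.012,-0.02,0,0],
    [0.02,0.012,-0.02,0,0],
    [0.02,0.012,-0.02,0,0],
    [0.02,0.012,-0.02,0,0],
    [0.02,0.012,-0.02,0,0],
    [0.02,0.012,-0.02,0,0],
    [0.02,0.012,-0.02,0,0],
    [0.02,0.012,-0.02,0,0],
    [0.02,0.012,-0.02,0,0],
    [0.02,0.008,-0.014,0,0]
  ]
}}

```text
clock: 15.78
position: [0.6346, -0.1036, 0.2884]
ee_rot: [-0.706, 0.0, 0.708, -0.0]
ft_force: [0.5, -1.5, -4.7]
grip_width: 0.288
```

```bash
python3 st.py
cat > ck.py <<'E'
from h import *
np.set_printoptions(precision=4,suppress=True)
p=camera("scene");W=cloud(p); save("s4",p["color"]); 
def fit(c,x0): return least_squares(lambda x:np.hypot(*(c[:,:2]-x).T)-.011,x0,loss="soft_l1",f_scale=.001).x
c=near(W,(.637,-.103),.03,.18,.25)
print("handle scene",len(c),fit(c,[.637,-.103]), near(W,(.637,-.103),.03,.14,.25)[:,2].min())
q=near(W,(.637,-.103),.05,.117,.128); print("ring pts",len(q),rect(q))
cv2.imwrite("pics/s4c.png",cv2.resize(cv2.imread("pics/s4.png")[130:310,150:330],(600,600),interpolation=cv2.INTER_CUBIC))
E
python3 ck.py
```

```text
[ 0.2717  0.3655 -0.2476  1.305   0.0888  1.4843 -1.5388] [ 0.6346 -0.1036  0.2884] F [ 0.4668 -1.5389 -4.7256] T [-0.0003  0.0883 -0.009 ] w 0.02459517672620002 yaw -1.5707363835820007 tau [ -1.9961 -70.0808  -3.8104 -41.0737  -0.2394  -0.1561  -0.3009]
handle scene 404 [ 0.6341 -0.1043] 0.16901245175182134
ring pts 547 (array([ 629.7, -102. ]), array([61. , 76.3]), 82.6)
```

View pics/s4c.png

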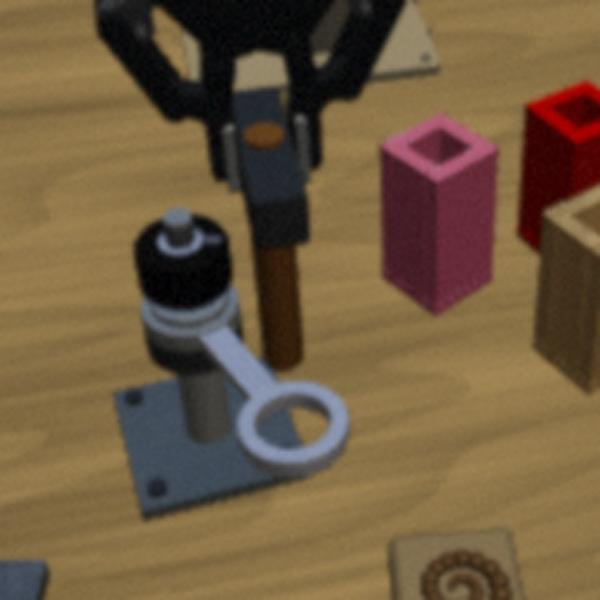

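The picture shows the handle tip at crop px (282,357), behind and above the ring at (293,425). Measured in the same camera, the handle is 3 mm short in x and 1 mm in y. I'll correct that, then lower the tip into the ring and check.

{"op": "step_arm", "data": {
  "increments": [
    [0.02,0.002,0.0015,-0.005,0],
    [0.02,0,0,-0.01,0],
    [0.02,0,0,-0.01,0],
    [0.02,0,0,-0.01,0],
    [0.02,0,0,-0.01,0],
    [0.02,0,0,-0.01,0],
    [0.02,0,0,-0.005,0],
    [0.02,0,0,0,0]
  ]
}}

```text
clock: 16.5
position: [0.6357, -0.0995, 0.2286]
ee_rot: [-0.706, -0.001, 0.708, -0.001]
ft_force: [0.1, -0.3, -4.3]
grip_width: 0.286
```

```bash
python3 st.py; sed -i 's/.18,.25)$/.14,.2)/' ck.py; python3 ck.py
```

```text
[ 0.2717  0.3881 -0.2507  1.3992  0.0959  1.3686 -1.5495] [ 0.6357 -0.0995  0.2286] F [ 0.0732 -0.2676 -4.3499] T [0.0082 0.0122 0.0416] w 0.024390113453640522 yaw -1.568816274260877 tau [ -0.1339 -69.4159  -3.0279 -41.6235   0.0277  -0.3344  -0.0188]
handle scene 241 [ 0.6351 -0.1003] 0.14023182383850996
ring pts 514 (array([ 629. , -102.3]), array([60.9, 78.1]), 84.4)
```

View pics/s4c.png

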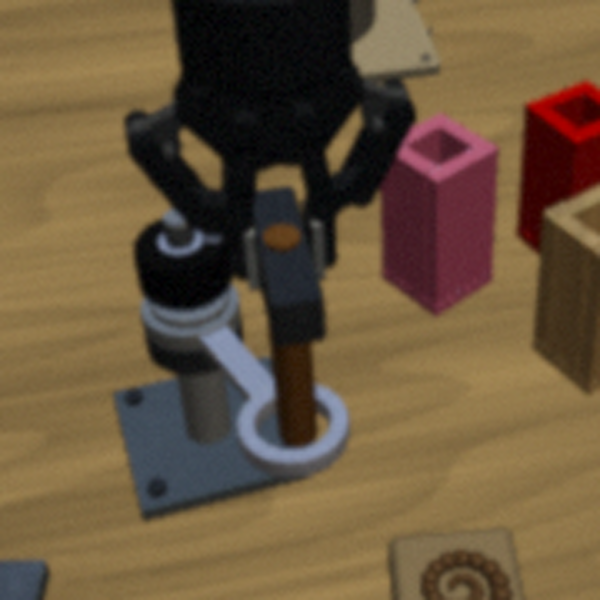

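The handle tip at px (297,440) is inside the ring opening. I'll centre it by 1.5 and 2.5 mm and lower it.

{"op": "step_arm", "data": {
  "increments": [
    [0.02,0.0015,-0.002,0,0],
    [0.02,0,0,-0.008,0],
    [0.02,0,0,-0.01,0],
    [0.02,0,0,-0.01,0],
    [0.02,0,0,-0.01,0],
    [0.02,0,0,-0.01,0],
    [0.02,0,0,-0.01,0],
    [0.02,0,0,-0.01,0],
    [0.02,0,0,-0.01,0],
    [0.02,0,0,-0.01,0],
    [0.02,0,0,-0.004,0],
    [0.02,0,0,0,0]
  ]
}}

```text
clock: 17.55
position: [0.6373, -0.1016, 0.1368]
ee_rot: [-0.706, -0.001, 0.708, -0.001]
ft_force: [-0.7, -0.1, -4.5]
grip_width: 0.288
```

```bash
python3 st.py
```

```text
[ 0.2736  0.4528 -0.2467  1.5065  0.1148  1.1986 -1.5602] [ 0.6373 -0.1016  0.1368] F [-0.7338 -0.0501 -4.4776] T [-0.0107  0.0015  0.0036] w 0.024576424379210822 yaw -1.5689773997332905 tau [ -0.0674 -70.9833  -3.3691 -39.397    0.0498  -0.3122  -0.0248]
```

{"op": "step_arm", "data": {
  "increments": [
    [0.02,0,0,-0.002,0],
    [0.02,0,0,-0.002,0],
    [0.02,0,0,-0.001,0],
    [0.02,0,0,0,0]
  ]
}}

```text
clock: 17.88
position: [0.638, -0.1017, 0.1335]
ee_rot: [0.707, 0.001, -0.707, 0.001]
ft_force: [0.5, 0.2, -5.7]
grip_width: 0.288
```

```bash
python3 st.py
```

```text
[ 0.2734  0.4555 -0.2465  1.51    0.1161  1.1901 -1.5611] [ 0.638  -0.1017  0.1335] F [ 0.4612  0.1957 -5.7492] T [-0.0214  0.073   0.0177] w 0.0245730895548964 yaw -1.5690169399415204 tau [ -0.0236 -71.1045  -3.3592 -39.3275   0.0255  -0.0782  -0.0054]
```

{"op": "step_arm", "data": {
  "increments": [
    [0.02,0,0,-0.001,0],
    [0.02,0,0,-0.001,0],
    [0.02,0,0,0,0]
  ]
}}

```text
clock: 18.13
position: [0.638, -0.1016, 0.1313]
ee_rot: [0.707, 0.001, -0.707, 0.001]
ft_force: [0.6, -1.0, -4.1]
grip_width: 0.285
```

```bash
python3 st.py
```

```text
[ 0.2733  0.4574 -0.2463  1.5122  0.1165  1.1863 -1.5615] [ 0.638  -0.1016  0.1313] F [ 0.5613 -0.9684 -4.1285] T [ 0.0016 -0.0367  0.029 ] w 0.024328753065479877 yaw -1.5690184128417837 tau [ -0.042  -71.008   -3.3819 -39.0161   0.0032   0.0323  -0.0008]
```

{"op": "step_arm", "data": {
  "increments": [
    [0.02,0,0,-0.001,0],
    [0.02,0,0,-0.001,0],
    [0.02,0,0,-0.001,0],
    [0.02,0,0,0,0]
  ]
}}

```text
clock: 18.47
position: [0.6381, -0.1017, 0.1307]
ee_rot: [0.707, 0.0, -0.707, 0.001]
ft_force: [-8.4, 0.7, 12.5]
grip_width: 0.286
```

```bash
python3 st.py
```

```text
[ 0.2733  0.4575 -0.2464  1.5133  0.1171  1.1842 -1.562 ] [ 0.6381 -0.1017  0.1307] F [-8.354   0.7326 12.4894] T [0.219  1.9538 0.0154] w 0.024457644661998845 yaw -1.5691926825024367 tau [ -0.407  -60.0771  -2.8315 -35.596    0.275   -3.2228   0.0091]
```

Contact: the head is resting on the ring. I'll ease back 2 mm, open partway and go up.

{"op": "step_arm", "data": {
  "increments": [
    [0.02,0,0,0.0015,0],
    [0.06,0,0,0,0],
    [0.06,0,0,0,0],
    [0.06,0,0,0,0],
    [0.06,0,0,0,0],
    [0.06,0,0,0.01,0],
    [0.06,0,0,0.02,0],
    [0.06,0,0,0.03,0],
    [0.06,0,0,0.03,0],
    [0.06,0,0,0.03,0],
    [0.06,0,0,0.03,0],
    [0.06,0,0,0,0]
  ]
}}

```text
clock: 19.47
position: [0.64, -0.1016, 0.2878]
ee_rot: [0.711, 0.0, -0.704, 0.001]
ft_force: [1.2, 0.5, 1.7]
grip_width: 0.701
```

{"op": "step_arm", "data": {
  "increments": [
    [0.06,-0.01,0.03,0.01,0],
    [0.06,-0.01,0.03,0,0],
    [0.06,-0.01,0.03,0,0],
    [0.06,-0.01,0.03,0,0],
    [0.06,-0.01,0.03,0,0],
    [0.06,0,0,0,0],
    [0.06,0,0,0,0]
  ]
}}

```text
clock: 20.05
position: [0.5875, 0.0507, 0.2908]
ee_rot: [0.708, 0.002, -0.707, 0.002]
ft_force: [-0.3, -0.2, 0.7]
grip_width: 0.706
```

```bash
python3 st.py
python3 - <<'E'
from h import *
np.set_printoptions(precision=4,suppress=True)
for n in("scene","top"):
    p=camera(n);W=cloud(p); save(n+"5",p["color"])
    h=near(W,(.637,-.102),.06,.145,.17); print(n,"head",rect(h),np.percentile(h[:,2],[5,50,95]))
    q=near(W,(.637,-.102),.05,.115,.13); print("ring",rect(q),np.median(q[:,2]))
    w=near(W,(.524,-.147),.05,.16,.183); print("nut",rect(w),np.median(w[:,2]))
    s=near(W,(.524,-.147),.05,.12,.15);print("washer/hub z",np.histogram(s[:,2],np.arange(.118,.15,.002))[0])
a=cv2.imread("pics/scene5.png")[130:310,150:330];b=cv2.imread("pics/top5.png")[100:280,260:440]
cv2.imwrite("pics/f.png",np.hstack([cv2.resize(x,(400,400),interpolation=cv2.INTER_CUBIC) for x in(a,b)]))
E
```

```text
[ 0.1126  0.2492 -0.3361  1.4522  0.0819  1.4528 -1.7885] [0.5875 0.0507 0.2908] F [-0.3017 -0.2487  0.6854] T [-0.0721 -0.0078 -0.0245] w 0.06029323374314842 yaw -1.5650510103832833 tau [ -2.7481 -56.9066  -4.9565 -39.288   -0.4326  -0.0072  -0.2952]
scene head (array([ 638.8, -102.6]), array([91.7, 25.8]), 0.1) [0.1487 0.1538 0.157 ]
ring (array([ 637.6, -103.1]), array([61. , 93.5]), 82.8) 0.12335538398406964
nut (array([ 526.5, -148. ]), array([54.2, 53.4]), 80.7) 0.17187409455026262
washer/hub z [ 0 41 99 79 21 36 49  2  0  0  0  6 15 21 25]
top head (array([636. , -99.6]), array([25.8, 91.1]), 89.4) [0.1493 0.1531 0.1571]
ring (array([624.2, -99. ]), array([59.8, 71. ]), 85.0) 0.12288199751032747
nut (array([ 522.1, -144.8]), array([54.6, 54.2]), 1.6) 0.1712184366539331
washer/hub z [ 0 70 65 45  3  1  0  0  0  0  1  2  4  7  1]
```

View pics/f.png

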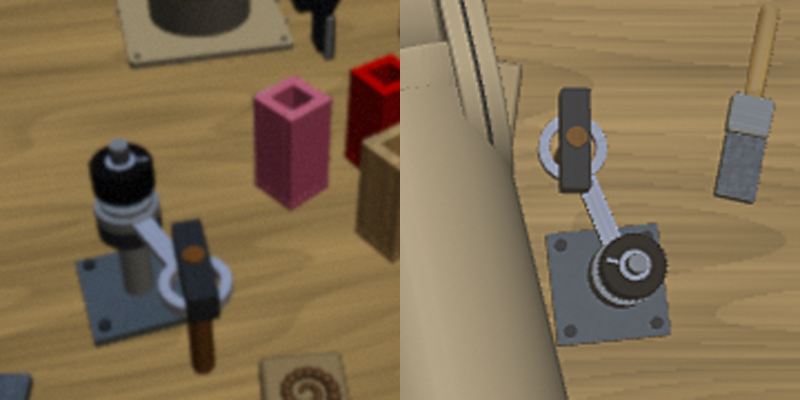

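The final picture shows the hammer head lying flat on the ring with the handle through it: scene crop px (195,265), top crop px (575,140). The nut is down on the hub, since its top at 0.1715 m equals the hub top plus 48 mm. The gripper is well clear.

```bash
python3 -c "
from h import *
print(ticket.hand_in())"
```

```text
the job is handed in; nothing more can be done
None
```

The job is done and handed in at about 20 s of the 69 s allowed.

**What I did**
- I turned the nut down about 6.2 rad in two grasps. The measured torque rose from the drag of about 0.3 N m to 1.14 N m, which is past firm.
- I took the smallest hammer from the plywood box and lowered it handle-first through the ring. I stopped at a contact force of 12.5 N, then released it and backed off.

**Last checks**
- **Clamp:** the nut's top is at 0.1715 m, which matches the hub's upper face plus the washer and nut, so the stack is closed. The ring is where it was.
- **Hammer:** both cameras show the head level on the ring, its top at about 0.154 m, with the handle through the opening.
- **Gripper:** it touches nothing.
- **Bystanders:** I did not reach for the jar, the fossil block, the brush or any look-alike. I did not re-measure their positions at the end.
- **Disagreement:** the scene and top cameras differed by about 3–4 mm on absolute positions throughout. I worked from their mean and from offsets measured within one camera. No check failed.

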